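# Mark the brass blank with the automatic punch

## Robot

A 6-joint arm with a two-finger parallel gripper is mounted at the origin on a cart in front of the work surface, level with it; the furniture and walls round the work are solid. World frame = base frame: x ahead of the robot, y to its left, z up, the work surface at z = 0. Lengths are in m, angles in degrees, forces in N, time in s.
With the tool pointing down it reaches from about 0.275 to 0.75 m from the base axis. Payload 10.2 kg.
Tool frame: the origin (TCP) lies midway between the tips of the shut fingers; the grasp point (between the pads) lies 19 mm behind it; z points along the fingers, y is the line along which they close (so a half turn about z gives the same grasp; the last joint's range is limited). The gripper opens to 88 mm and grips with 3 to 60 N. Pads are 18 mm wide; open, the fingers measure 123 mm over their backs; the gripper's body (75 mm by 187 mm) begins 45 mm behind the grasp point.
Start: joints at [62.315, 17.928, 85.812, -0, 76.261, -12.8], TCP at [0.135, 0.507, 0.211] pointing down, gripper open.
Joint ranges: [-168.41, 168.41], [-55.51, 124.54], [10.69, 146.95], [-70.63, 250.63], [1, 178], [-165.06, 165.06]. Speed limits (degrees/s): [136.94, 136.94, 172.46, 180, 180, 180].

## Interface

Orientations are given as a 3x3 rotation matrix whose columns are the frame's x, y, z axes.
In Python, from bench import arm, imaging gives the robot as it stands. Calls block until the motion is done:
- arm.move_to(position, orientation): joint-space move of the TCP to a pose.
- arm.move_linear(position, orientation=None, speed=0.15, until_force=None): straight line of the TCP; orientation=None keeps the orientation; speed is the mean speed in m/s. With until_force (N) it stops when the force on the tool has changed by that much, and returns True; else False.
- arm.set_joints(angles): joint-space move.
- arm.grip(opening, force=None): opening from 0.0 (shut) to 1.0 (fully open); force is the grip in N (None keeps the last); returns when the fingers have stopped.
- arm.hold(seconds).
- arm.ik(position, orientation): joint angles nearest the present ones, or None.
- arm.get_state(): the state.
- imaging.snapshot(name): name is "scene" or "top" or "wrist"; returns a dict with "image" (400x640x3 uint8, red, green, blue), "fx", "fy", "cx", "cy" (pixels), "k1" (the pictures are not rectified: a ray, as slopes to the right and down, at radius r is drawn at 1 + k1 r^2 times it, then the intrinsics apply), "camera_from_world" (4x4, takes a point from world to camera coordinates). Camera axes: x right, y down, z forward; pixel columns grow to the right and rows downward; lengths in m; the calibration is good to about 2 mm. A picture is of the moment at which its call begins. There is no depth.
A pose or a line that the arm cannot do raises arm.PlanningError and nothing moves.
- arm.close_job(): hands the job in; it is judged then, once.
The state is a dict: "clock": time; "qpos": joint angles; "qd": joint speeds; "joint_torque": joint torques, N m; "tcp_pos": TCP position; "orientation": TCP orientation; "wrist_force": force on the tool from outside, world axes, zero at the start; "wrist_torque": the same for the moment, N m; "opening": opening from 0.0 (shut) to 1.0 (fully open); "grip_force": force on a finger pad.
Only numpy, scipy, OpenCV 4.12 (cv2) and the standard library are available. Lean on these libraries where they do the work, as an engineer would, in place of code of your own. Each camera call takes 0.05 s, during which the arm holds its last target. There are 200 camera calls.

## Task

Take the automatic punch off its round dock, stand it squarely on the middle of the brass disc blank and press it straight down until its spring trips, with the barrel pushed fully home on the foot. Trip it nowhere else. Then gently stand the punch upright on the middle of its dock again and let go.

Things in the scene. Friction and masses are not known exactly. Their poses are not given: they have to be found in the camera images.
- punch: loose upright automatic punch, 107 mm tall, 0.28 kg: steel barrel 26 mm in diameter, 22 to 107 mm above the underside, its top 17 mm red; below it a 16 mm neck and a dark round foot, 40 mm in diameter, 7 mm thick. Grip the barrel from any side about 70 mm above the underside. Origin, fixed to the barrel: on the axis, at the foot's underside while the foot is out; z points up.
- punch_foot (a joint): how far the foot is pushed up into the barrel, m: 0 = out (at rest, also when standing free), 0.012 = fully home at a hard stop. Pressing takes about 5 N at first, 13 N at 4 to 5 mm, then the spring gives way, to about 6 N at 12 mm; tripped beyond 10 mm. The foot springs out by itself when the press ends.
- brass_nest: fixed round grey base, 80 mm in diameter, 22 mm high, carrying a yellow brass disc, 60 mm in diameter, 12 mm thick, its flat top 34 mm above the origin with a small blue painted spot in the middle. Origin: centre of the base's underside, on the worktop. Two like nests with a dark steel and a pale aluminium disc stand in the same row, in any order.
- dock: fixed round flat rubber mat with a green top, 90 mm in diameter, whose top is 8 mm above the origin; the punch stands on it at the start. The origin is the centre of its underside, on the worktop.
Things that resemble listed ones, but are neither listed nor needed, are in the scene too. Several things have the shape of the punch; the one meant has the colours described above.

How it is judged (in metres and radians):
On the way:
1. the punch is tripped upright on the middle of the brass blank (foot in by more than 10 mm, axis within 15 mm of the middle, leaning less than 10 degrees) (value of joint punch_foot above 0.01 m and horizontal distance between punch and brass_nest below 0.015 m and angle between punch's own z axis and vertical below 0.175 rad and contact force between punch and brass_nest above 1 N), for 0.04 s.
At the end, for the whole second after the job is handed in: the punch stands at rest and upright (within 6 degrees) on the dock, within 25 mm of its middle, its foot sprung out again (horizontal distance between punch and dock below 0.025 m and height (world z) of punch between 0.003 and 0.014 m and angle between punch's own z axis and vertical below 0.1 rad and value of joint punch_foot below 0.003 m and linear speed of punch below 0.02 m/s); the robot touches nothing.
It fails at once if the punch is pushed in by more than 8 mm anywhere but on the brass blank (more than 40 mm from its middle) (value of joint punch_foot above 0.008 m and horizontal distance between punch and brass_nest above 0.04 m).
It also fails if it takes over 48 s, if anything falls off the work surface, if the arm or the gripper's body presses on something with over 40 N, if the wrist force passes 120 N, or if a joint passes its speed limit or range.

## Working session

There is one attempt and no reset: what is moved stays moved. The work goes in short steps, each a Python script; the robot and the scene stay as the last script left them, time stands still between calls to the robot, and variables do not carry over. Pictures are saved under pics/ and viewed, at most 11 in all, crops included, and the job is handed in when it is done.

```bash
mkdir -p pics; ls
cat > h.py <<'E'
import numpy as np, cv2
from bench import arm, imaging
def snap(n,f=None):
    s=imaging.snapshot(n)
    if f: cv2.imwrite('pics/'+f,s['image'][:,:,::-1])
    return s
def ray(s,u,v):
    K=np.array([[s['fx'],0,s['cx']],[0,s['fy'],s['cy']],[0,0,1.]])
    p=cv2.undistortPoints(np.array([[[u,v]]],float),K,np.array([s['k1'],0,0,0.]))[0,0]
    T=np.array(s['camera_from_world']);R=T[:3,:3]
    return -R.T@T[:3,3], R.T@np.array([p[0],p[1],1.])
def plane(s,u,v,z):
    o,d=ray(s,u,v); return o+d*(z-o[2])/d[2]
def proj(s,P):
    T=np.array(s['camera_from_world']);K=np.array([[s['fx'],0,s['cx']],[0,s['fy'],s['cy']],[0,0,1.]])
    return cv2.projectPoints(np.array([P],float),cv2.Rodrigues(T[:3,:3])[0],T[:3,3],K,np.array([s['k1'],0,0,0.]))[0][0,0]
E
python3 - <<'E'
from h import *
a=snap('top','top1.png');b=snap('scene','scene1.png')
for s in(a,b): print(ray(s,s['cx'],s['cy']),s['fx'],s['k1'])
print(arm.get_state())
E
```

```text
pics
(array([0.3701623 , 0.30675351, 1.013969  ]), array([ 0.12187681, -0.02424173, -0.99224915])) 452.0371424591326 -0.006460678238393188
(array([-0.02807544, -0.06794685,  0.61158038]), array([ 0.60272248,  0.42007016, -0.67842956])) 397.61404568568685 -0.029204272239991103
{'clock': 0.1, 'qpos': array([ 6.23138813e+01,  1.79558932e+01,  8.58468527e+01, -3.94429233e-04,
        7.62594334e+01, -1.27991024e+01]), 'qd': array([ 0.0401248 , -0.16303733, -0.16977631,  0.04405396, -0.15497992,
       -0.05006284]), 'joint_torque': array([ 4.19246076e-03, -4.02814507e+01, -2.52648246e+01,  6.96512754e-02,
        3.41912359e-02, -3.65834501e-05]), 'tcp_pos': array([0.13477829, 0.50717006, 0.21063981]), 'orientation': array([[-9.66434686e-01,  2.56911949e-01, -4.98308336e-04],
       [ 2.56912326e-01,  9.66434233e-01, -9.64088830e-04],
       [ 2.33896294e-04, -1.05975044e-03, -9.99999411e-01]]), 'wrist_force': array([-0.34148317, -0.28894977, -0.7818322 ]), 'wrist_torque': array([ 0.00550238, -0.01493189,  0.02407611]), 'grip_force': 0.0, 'opening': 1.0033387059047372}
```

View pics/top1.png

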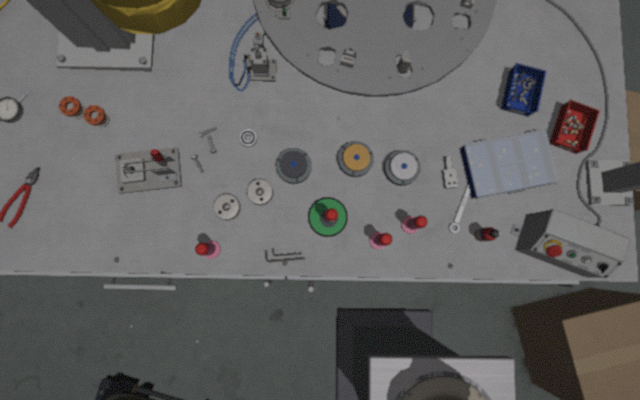

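View pics/scene1.png

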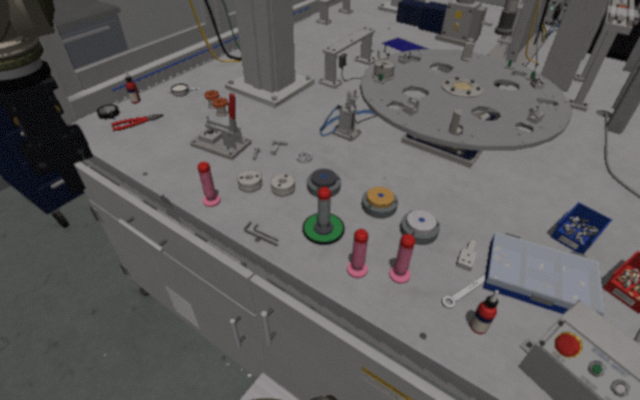

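The top view shows the green dock at about (328,216) with the red-topped punch on it. The brass disc is at (355,157), the steel one at (293,165) and the aluminium one at (402,167). The look-alikes are pink. I'll localise them with colour masks.

```bash
cat >> h.py <<'E'
def blob(s,lo,hi,c,r):
    hsv=cv2.cvtColor(s['image'],cv2.COLOR_RGB2HSV); m=cv2.inRange(hsv,np.array(lo),np.array(hi))
    w=np.zeros_like(m); cv2.circle(w,(int(c[0]),int(c[1])),r,255,-1); m&=w
    n,l,st,_=cv2.connectedComponentsWithStats(m)
    m=(l==1+np.argmax(st[1:,4])).astype(np.uint8)
    h=cv2.convexHull(cv2.findContours(m,cv2.RETR_EXTERNAL,cv2.CHAIN_APPROX_NONE)[0][0])
    return cv2.fitEllipse(h), int(m.sum())
GREEN=((45,80,40),(85,255,255));BRASS=((12,90,80),(28,255,255));RED=((0,150,80),(8,255,255))
E
python3 - <<'E'
from h import *
a=snap('top');b=snap('scene')
for n,col,z,ca,cb,r in(('dock',GREEN,.008,(328,216),(323,228),30),('brass',BRASS,.034,(355,157),(380,195),24),('red',RED,.11,(330,215),(324,193),12)):
    for s,c in((a,ca),(b,cb)):
        e,k=blob(s,*col,c,r); print(n,np.round(e[0],1),np.round(e[1],1),k,plane(s,*e[0],z).round(4))
E
```

```text
dock [327.3 216.5] [37.1 37.7] 846 [0.4537 0.2547 0.008 ]
dock [323.  227.6] [29. 40.] 628 [0.4484 0.2533 0.008 ]
brass [355.9 157. ] [26.2 26.9] 528 [0.585  0.1944 0.034 ]
brass [380.  196.9] [20.8 27. ] 425 [0.576  0.1915 0.034 ]
red [331.1 214.3] [10.6 11.3] 90 [0.4498 0.2523 0.11  ]
red [323.8 192.8] [12.2 12.6] 122 [0.4436 0.2501 0.11  ]
```

```bash
cat >> h.py <<'E'
R=np.diag([-1.,1,-1])
E
python3 - <<'E'
from h import *
print(arm.ik([.583,.194,.16],R), arm.ik([.45,.253,.06],R))
arm.move_to([.583,.194,.26],R)
s=snap('wrist'); print(ray(s,320,200))
p=proj(s,[.583,.194,.034]);print(p)
try:
  e,k=blob(s,*BRASS,p,90); print(e,k,plane(s,*e[0],.034))
  e,k=blob(s,(100,100,40),(130,255,255),e[0],30);print(e,k,plane(s,*e[0],.034))
except Exception as x: print(x)
cv2.imwrite('pics/w1.png',s['image'][:,:,::-1]); 
arm.move_to([.45,.253,.26],R)
s=snap('wrist','w2.png')
p=proj(s,[.452,.254,.008]);print(p)
e,k=blob(s,*GREEN,p,150); print(e,k,plane(s,*e[0],.008))
p=proj(s,[.449,.252,.115]);print(p)
e,k=blob(s,*RED,p,60); print(e,k,plane(s,*e[0],.115))
print(arm.get_state()['clock'])
E
```

```text
[ 7.49463756e+00  3.14936557e+01  7.34333333e+01 -2.54444375e-14
  7.50730110e+01 -8.25053624e+01] [ 1.63262836e+01  2.67828009e+01  9.77836047e+01 -2.54444375e-14
  5.54335945e+01 -7.36737164e+01]
(array([0.50058378, 0.19416074, 0.43428298]), array([ 0.3103277 , -0.01727432, -0.95065118]))
[325.66215821 162.24041778]
((326.27581787109375, 163.7613067626953), (48.64246368408203, 48.904239654541016), 171.51210021972656) 1773 [0.58487749 0.19474717 0.034     ]
((326.4494323730469, 164.6940155029297), (9.757926940917969, 10.24055004119873), 161.5762939453125) 84 [0.5860316  0.19495964 0.034     ]
[326.95452537 158.91104233]
((327.9417724609375, 159.91433715820312), (62.913108825683594, 63.99966049194336), 86.48343658447266) 2053 [0.45331155 0.25527693 0.008     ]
[325.26355423 177.05201878]
((325.73956298828125, 175.91104125976562), (24.496620178222656, 24.721670150756836), 111.71074676513672) 477 [0.4478463  0.25246792 0.115     ]
2.9167
```

View pics/w1.png

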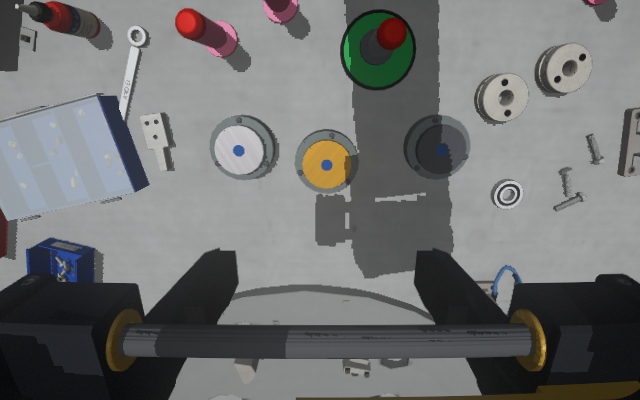

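View pics/w2.png

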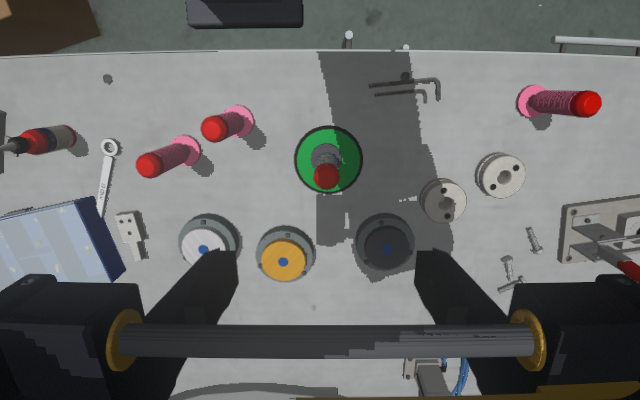

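The brass centre, marked by the blue spot at (326,164), is about (0.585,0.195). The dock is at (0.4535,0.255), and the punch axis is near (0.449,0.2525) with free space around it. Next I'll grasp it and lift.

Run:
```python
from h import *
x,y=.449,.2527
arm.move_linear([x,y,.16],R,speed=.12)
hit=arm.move_linear([x,y,.059],R,speed=.06,until_force=6)
print(hit,arm.get_state()['tcp_pos'])
if not hit:
    arm.grip(0.0,45)
    s=arm.get_state();print(s['opening'],s['grip_force'],s['wrist_force'],s['tcp_pos'])
    arm.move_linear([x,y,.135],R,speed=.06)
    s=arm.get_state();print(s['opening'],s['grip_force'],s['wrist_force'],s['wrist_torque'],s['tcp_pos'],s['clock'])
    snap('wrist','w3.png');a=snap('scene','s3.png')
```

```text
False [0.44916022 0.25271989 0.05925136]
0.28303570823357577 45.00002436339855 [-0.17433377  1.05255894 -0.63585372] [0.44902498 0.25284197 0.05902155]
0.2770299396813738 44.989226683974266 [-0.1823836   0.08173422 -2.65616289] [-0.00725271 -0.02305856  0.02494991] [0.4488303  0.25263653 0.1346533 ] 8.125
```

View pics/s3.png

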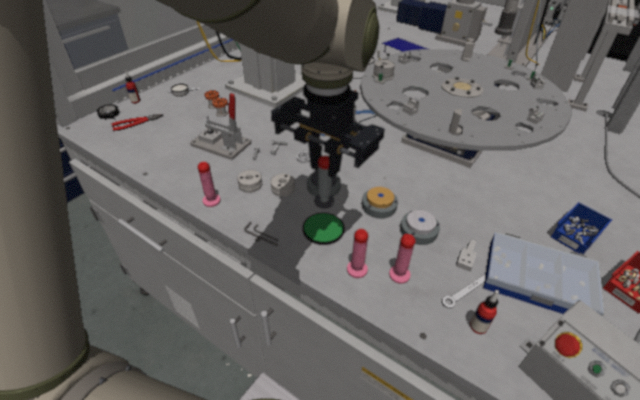

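View pics/w3.png

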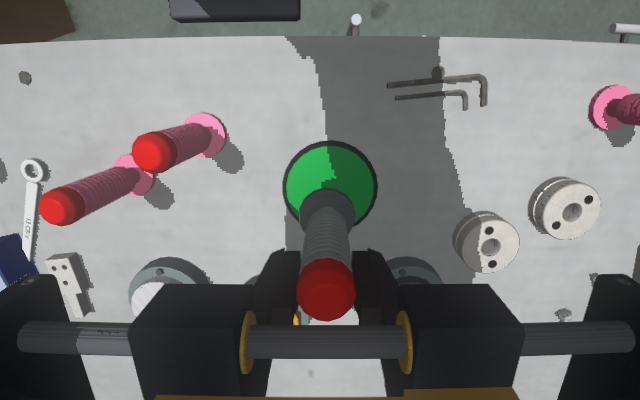

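The punch is held between the fingers, with its red cap at (326,290) and its foot at about (327,212). The dock is now clear. I'll check the offset and lean in the grip, and re-measure the dock.

Run:
```python
from h import *
s=snap('wrist'); t=arm.get_state()['tcp_pos']
z0=t[2]-.051; c=(t[0],t[1])
hsv=cv2.cvtColor(s['image'],cv2.COLOR_RGB2HSV)
print('pred top',proj(s,[*c,z0+.107]),'foot',proj(s,[*c,z0]),'rim',proj(s,[c[0]-.02,c[1],z0]),'L',proj(s,[c[0],c[1]+.02,z0+.007]),proj(s,[c[0],c[1]-.02,z0+.007]))
e,k=blob(s,*RED,(326,290),45);print(e,k,plane(s,*e[0],z0+.107))
g=cv2.inRange(hsv,*map(np.array,GREEN))
col=g[:,327]; print('green rows col327',np.where(col)[0][[0,-1]])
for r in (200,206,212): 
    x=np.where(g[r,280:380])[0]+280; d=np.diff(x); i=d.argmax(); print(r,x[i],x[i+1])
e,k=blob(s,*GREEN,(328,185),60);print(e,k,plane(s,*e[0],.008))
a=snap('top');e,k=blob(a,*GREEN,(327,216),30);print(e,k,plane(a,*e[0],.008))
b=snap('scene');e,k=blob(b,*GREEN,(323,228),30);print(e,k,plane(b,*e[0],.008))
cv2.imwrite('pics/w3c.png',cv2.resize(s['image'][150:330,250:410,::-1],None,fx=3,fy=3))
```

```text
pred top [327.34609326 299.57270155] foot [326.75788274 211.36003486] rim [326.76760733 184.4178903 ] L [355.47123794 214.78026174] [298.09221548 214.80221716]
((325.54901123046875, 289.1358337402344), (58.89821243286133, 62.86749267578125), 178.43182373046875) 2873 [0.44386322 0.25191523 0.19074824]
green rows col327 [146 187]
200 303 350
206 300 353
212 298 355
((329.640380859375, 187.40528869628906), (84.84645080566406, 88.2333984375), 90.34693908691406) 4046 [0.45262631 0.25552761 0.008     ]
((332.7608642578125, 232.8647918701172), (2.8422579765319824, 12.291656494140625), 74.11520385742188) 30 [0.41747278 0.24186343 0.008     ]
((323.1922607421875, 227.55274963378906), (29.427621841430664, 38.935516357421875), 94.05110931396484) 906 [0.44864409 0.25301433 0.008     ]
```

View pics/w3c.png

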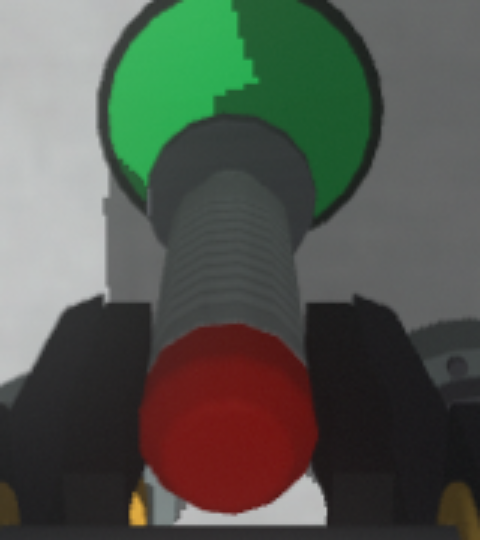

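The foot is laterally centred on the TCP and about 2 mm ahead in x, leaning less than 2°, so the grasp is good. Next is the move over the brass and the press.

Run:
```python
from h import *
x,y=.584,.195
arm.move_linear([x,y,.135],R,speed=.12)
arm.move_linear([x,y,.095],R,speed=.06)
s=arm.get_state();print(s['wrist_force'],s['tcp_pos'])
h=arm.move_linear([x,y,.080],R,speed=.02,until_force=3)
s=arm.get_state();print('contact',h,s['wrist_force'],s['tcp_pos'],s['clock'])
snap('wrist','w4.png')
```

```text
[ 0.03391101 -0.53559472 -2.60557109] [0.58423976 0.19503193 0.09533924]
contact True [-1.0036159   0.45088995  6.2254228 ] [0.58390722 0.19512796 0.0841476 ] 11.125
```

View pics/w4.png

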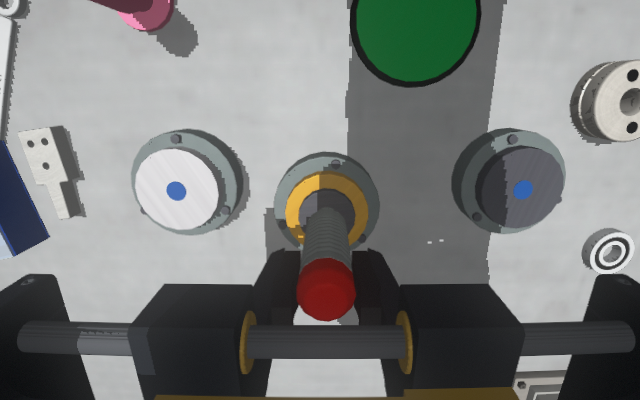

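The foot at about (327,212) sits centred on the brass ring, and contact came at the predicted height. Now I'll press.

Run:
```python
from h import *
x,y=.584,.195
h=arm.move_linear([x,y,.069],R,speed=.015,until_force=20)
s=arm.get_state();print(h,s['wrist_force'],s['tcp_pos'],s['opening'],s['clock'])
arm.hold(.3)
s=arm.get_state();print(s['wrist_force'],s['tcp_pos'])
snap('wrist','w5.png')
```

```text
True [-3.05762942 -0.38382605  6.73777542] [0.58474922 0.19521878 0.07334207] 0.2808722401930454 12.0083
[-3.5447262  -1.55994028  6.26621035] [0.58464026 0.1952429  0.07331386]
```

View pics/w5.png

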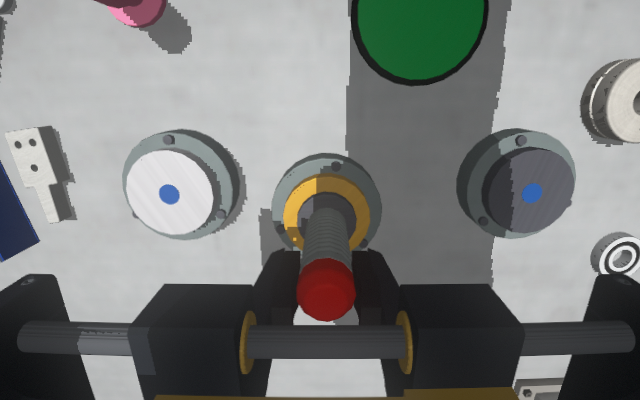

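The force fits the punch having tripped near the end of its travel. I'll push on slowly to confirm the hard stop.

Run:
```python
from h import *
x,y=.584,.195
h=arm.move_linear([x,y,.068],R,speed=.008,until_force=16)
s=arm.get_state();print(h,s['wrist_force'],s['tcp_pos'],s['clock'])
arm.hold(.2)
s=arm.get_state();print(s['wrist_force'],s['tcp_pos'])
a=snap('wrist'); t=s['tcp_pos']
b,k=blob(a,*RED,(326,290),45);print('red',b,k)
arm.move_linear([x,y,.135],R,speed=.05)
s=arm.get_state();print(s['wrist_force'],s['tcp_pos'],s['opening'],s['clock'])
a=snap('wrist','w6.png')
b,k=blob(a,*RED,(326,290),45);print('red',b,k)
```

```text
True [-2.58381927 -1.03375197  7.44939529] [0.58483413 0.1952433  0.07336119] 12.7167
[-3.58696025 -0.49508004  6.2932797 ] [0.58472503 0.19527371 0.07333769]
red ((325.6109619140625, 289.1689147949219), (60.01698303222656, 62.5864372253418), 0.19681128859519958) 2916
[-0.45855892  0.26914718 -2.24150285] [0.58385216 0.19498164 0.13465648] 0.27970012840187214 14.3667
red ((325.4981689453125, 289.1481628417969), (58.475040435791016, 62.802738189697266), 175.74758911132812) 2843
```

View pics/w6.png

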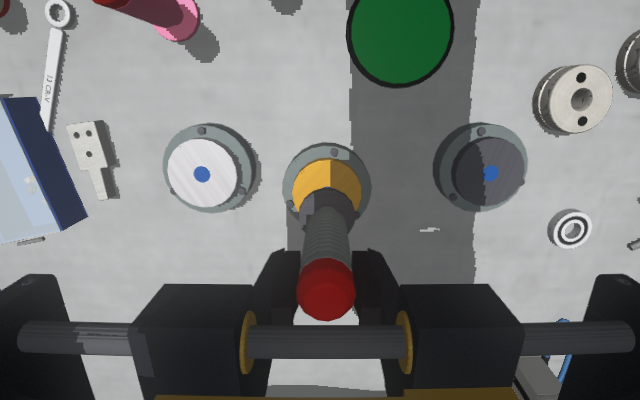

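The second push met +16 N at the same height, and the cap hadn't moved in the fingers. So it was on the hard stop, with 12 mm of travel. The foot is out again and the grip is unchanged, so I'll return the punch to the dock.

Run:
```python
from h import *
x,y=.4510,.2550
arm.move_linear([x,y,.135],R,speed=.12)
arm.move_linear([x,y,.068],R,speed=.06)
arm.hold(.2)
h=arm.move_linear([x,y,.0575],R,speed=.01,until_force=2.5)
s=arm.get_state();print('contact',h,s['wrist_force'],s['tcp_pos'])
arm.hold(.2)
arm.grip(.28,3); arm.grip(.45,3); arm.hold(.3); arm.grip(1.0)
s=arm.get_state();print(s['wrist_force'],s['opening'],s['grip_force'])
arm.move_linear([x,y,.17],R,speed=.08)
arm.move_linear([x,y,.26],R,speed=.15)
s=arm.get_state();print(s['clock'])
a=snap('wrist','w7.png')
e,k=blob(a,*GREEN,proj(a,[.453,.255,.008]),45);print(e,k,plane(a,*e[0],.008))
e,k=blob(a,*RED,proj(a,[.452,.255,.115]),40);print(e,k,plane(a,*e[0],.115))
```

```text
contact True [-0.50294627  0.50071187  3.21800027] [0.45088599 0.25501592 0.05873264]
[ 0.44457435  0.81947324 -0.34398839] 0.9969844891850497 0.0
22.3667
((326.8194580078125, 160.2882843017578), (63.20433807373047, 64.06446075439453), 90.16476440429688) 2063 [0.45325048 0.25535151 0.008     ]
((326.0762023925781, 177.98692321777344), (24.310754776000977, 24.580354690551758), 150.85183715820312) 474 [0.44959918 0.25438893 0.115     ]
```

View pics/w7.png

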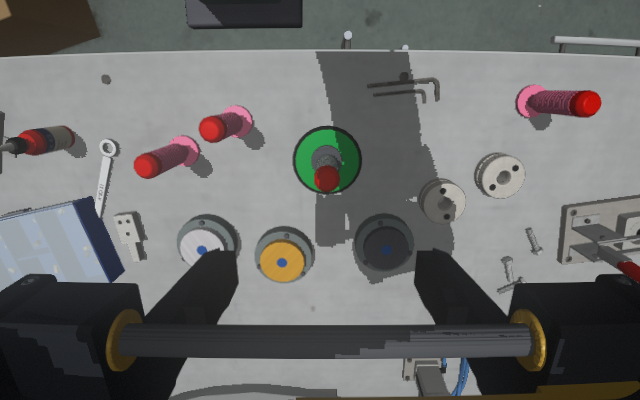

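The punch stands upright on the dock, with the cap at (326,178) and the mat centre at (327,160). It is within about 4 mm of the middle, and the gripper is clear.

```bash
python3 -c "
from bench import arm
print(arm.close_job())"
```

```text
the job is handed in; nothing more can be done
None
```

The punch was tripped fully home on the middle of the brass blank and stood upright again within about 4 mm of the dock's middle; the job is handed in (last clock reading 22.4 s), and no verdict was returned.

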